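# Fit the four-hole die plate on the eyelet press table and lock it

## Robot

A 6-joint arm with a two-finger parallel gripper is mounted at the origin on the work surface. World frame = base frame: x ahead of the robot, y to its left, z up, the work surface at z = 0. Lengths are in m, angles in rad, forces in N, time in s.
With the tool pointing down it reaches from about 0.25 to 0.725 m from the base axis. Payload 4 kg.
Tool frame: the origin (TCP) lies midway between the tips of the shut fingers; the grasp point (between the pads) lies 19 mm behind it (bot.grip_point_offset is the distance from the TCP to the grasp point, in m); z points along the fingers, y is the line along which they close (so a half turn about z gives the same grasp; the last joint's range is limited). The gripper opens to 85 mm and grips with 20 to 120 N. Pads are 22 mm wide; open, the fingers measure 114 mm over their backs; the gripper's body (76 mm by 85 mm) begins 54 mm behind the grasp point. The pads swing forward as they close: fully open they stand 13 mm farther back than shut.
Start: joints at [1.28, 0.241, 0.005, 1.335, 0, 1.571], TCP at [0.143, 0.479, 0.231] pointing down, gripper open.
Joint ranges: [-2.72, 2.72], [-1.05, 1.87], [-1.09, 1.28], [-1.99, 2.15], [-1.42, 1.44], [-3.14, 3.14]. Speed limits (rad/s): [2.79, 2.79, 3.14, 3.14, 3.14, 3.14].

## Interface

Orientations are given as a unit quaternion [x, y, z, w].
In Python, from workcell import bot gives the robot as it stands.
- The arm moves only by the tool step_arm, never from a script. Its argument "targets" is text: rows parted by semicolons, each of 7 numbers parted by spaces: the opening, from -1 (shut) to 1 (fully open), so that 0 is half open, then the shift along the world's x, y, z normalised to -1 to 1, where 1 is 0.5 m, then the turn, a rotation vector about the world's x, y, z normalised to -1 to 1, where 1 is pi/4 rad. In form: gripper x y z wx wy wz; .... A call has 1 to 10 rows; each row is the pose to reach, as a shift and turn from the pose commanded when the call began; what a row does not reach only later rows make up. A row lasts 1/12 s, in which the tool goes at most 41.7 mm and 7.16 degrees, less where a joint would pass 70% of its speed; a pose out of reach is approached as far as the arm can. A call with a number of a shift or a turn outside -1 to 1 is refused whole. A call with a gripper value outside its range is refused whole. The fingers move at their own pace and stop on an object; the grip force is fixed at half the most. Time passes only in rows, so rows that repeat a pose let the fingers close. It gives the time, the measured TCP pose, the force, the opening and the grip force at its end, in the units of the state.
- bot.get_obs(): the state, without advancing time (a new reading comes with each control period).
- bot.camera(name): name is "scene" or "top" or "wrist"; returns the picture (420x560x3 uint8, red, green, blue); there is no depth.
- bot.camera_info(name): a dict with "vertical_fov" (degrees; the focal length in pixels is half the picture's height over the tangent of half this angle, whatever the lens; pixels are square), "cx", "cy" (the principal point, pixels), "D" ([k1, k2, p1, p2, k3] as OpenCV has them; the pictures are not rectified), "pose" (4x4, takes a point from camera to world coordinates). Camera axes: x right, y up, looking along -z (the intrinsics and any distortion apply to the point x, -y, -z); pixel columns grow to the right and rows downward; lengths in m; the calibration is good to about 2 mm. A picture is of the moment at which its call begins: read the wrist's pose just before it. camera_info takes no time and is no camera call; for the wrist camera it gives the pose at the moment of the call.
- bot.job_done(): hands the job in; it is judged then, once.
The state is a dict: "clock": time; "joint_pos": joint angles; "joint_vel": joint speeds; "tau": joint torques, N m; "eef_pos": TCP position; "tool_rot": TCP orientation; "ft_force": force on the tool from outside, world axes, zero at the start; "ft_torque": the same for the moment, N m; "grip_width": finger opening in m; "grasp_force": force on a finger pad.
Only numpy, scipy, OpenCV 4.12 (cv2) and the standard library are available. Lean on these libraries where they do the work, as an engineer would, in place of code of your own. Each camera call takes 0.05 s, during which the arm holds its last target. There are 200 camera calls.

## Task

Fit the round die plate with the blue collar on the grey press table: lower it over the centre pilot, turn it until its four holes find the four studs, and let it down gently, without pressing hard or wrenching it, until it lies flush on the hub. Then swing the yellow clamp in by its black knob until it reaches its stop over the plate's rim, and let go. Leave the red-collared plate, the glass jar and the upright steel hand setter where they stand.

Things in the scene. Friction and masses are not known exactly. Their poses are not given: they have to be found in the camera images.
- plate: The plate to fit: round steel disc, diameter 110 mm, 12 mm thick, 0.3 to 0.6 kg, flat on the bench, with a square BLUE collar on it. Four through holes, diameter 14 mm, on a circle of radius 36 mm, lie on the plate's own +x, +y, -x and -y axes; the small brass discs between them are flush inlays. Origin: centre of the disc's underside; z up.
- collar_top (a point): Centre of the top of the plate's blue collar, 62 mm above the plate's underside. The collar is 36 mm square, its flats square to the plate's own x and y, and stands 50 mm above the disc: grip it here. A square bore 22 mm wide goes right through collar and disc.
- other_plate: A similar plate with a RED collar and three holes, same outer sizes. It does not fit; leave it alone.
- base: The press table: fixed grey slab 140 mm (own x) by 175 mm (own y, from -70 to +105 mm), 25 mm high, origin on the bench under the hub's axis. On it an aluminium hub, diameter 104 mm, its top 35 mm above the bench, carries a centre pilot and four studs. The hub does not give when pushed.
- seat (a point): Centre of the hub's top face, 35 mm above the bench: the plate's origin belongs here when home. Axes as the base's; it does NOT turn with the studs. The plate may lie at any of the four quarter turns that fit.
- pilot_tip (a point): Top of the pilot, on the hub's axis, 79 mm above the bench (44 mm above the hub's top). The pilot is 19 mm in diameter; its top 12 mm taper to 8 mm.
- stud_height (a point): A point on the hub's axis at the height of the stud tops, 47 mm above the bench. Four studs 90 degrees apart on a circle of radius 36 mm, diameter 10 mm, 12 mm tall, the top 3 mm tapered. Their angle about the axis differs every time and is not in any reading: see it or feel for it. Out of line, the plate rests on the stud tops; within about 3 degrees of line it drops by its own weight if let go.
- clamp (a joint): Angle of the yellow swing clamp about its vertical pivot, rad: 0 = at its stop, its short end pointing at the hub's axis over the plate's rim; it starts open at 1.0 to 1.3, clear of the plate, and can go to 1.45. Growing = anticlockwise from above. It stays where it is left; about 2 N at the knob moves it.
- clamp_pivot (a point): On the clamp's pivot axis, 82 mm from the hub's axis on the base's own +y side, 50 mm above the bench, level with the underside of the clamp bar. The bar is 16 mm wide and 10 mm thick; its short end reaches 54 mm from the pivot. It passes 3 mm above a plate that is home; a plate on the stud tops is in its way.
- clamp_knob (a point): Centre of the top of the clamp's upright round black knob, diameter 18 mm, 35 mm tall above the bar, 95 mm above the bench, 70 mm from the pivot on the long end. At joint 0 it lies outward of the pivot on the base's +y; at larger values it swings towards the base's -x.
- jar: Bystander: lidded glass jar, diameter 66 mm, 85 mm high, origin under its centre.
- setter: Bystander: upright steel hand setter, diameter 34 mm, 85 mm high, origin under its centre.
Things that resemble listed ones, but are neither listed nor needed, are in the scene too. What is shaped like the plate but pink or turquoise is not meant.

How it is judged:
On the way, in this order (a step that is already met when the one before it is completed fails the run):
1. the blue-collared plate is over the pilot, resting on or just above the studs (horizontal distance between plate and seat below 0.006 m and z of plate in the frame of seat between 0.004 and 0.025 m), for 0.05 s.
2. the plate lies flush on the hub while the clamp is still open (horizontal distance between plate and seat below 0.004 m and z of plate in the frame of seat below 0.0025 m and angle between the z axis of plate and the z axis of seat, either way round below 0.04 rad and value of joint clamp above 0.5 rad), for 0.2 s.
At the end, for the whole second after the job is handed in: The blue-collared plate lies home on the hub: its underside within 2.5 mm of the hub's face and centred within 4 mm, level within 0.04 rad, at rest, with the clamp within 0.1 rad of its stop (horizontal distance between plate and seat below 0.004 m and z of plate in the frame of seat below 0.0025 m and angle between the z axis of plate and the z axis of seat, either way round below 0.04 rad and value of joint clamp below 0.1 rad and linear speed of plate below 0.01 m/s); the robot touches nothing.
It fails at once if the plate is pressed or wrenched against the press table with more than 80 N (contact force between plate and base above 80 N).
It fails at once if the red-collared plate is moved more than 15 mm (distance of other_plate from where it was at the start of the episode above 0.015 m).
It fails at once if the jar is moved more than 20 mm (distance of jar from where it was at the start of the episode above 0.02 m).
It fails at once if the hand setter is moved more than 20 mm (distance of setter from where it was at the start of the episode above 0.02 m).
It also fails if it takes over 72 s, if anything falls off the work surface, if the arm or the gripper's body presses on something with over 40 N, if the wrist force passes 120 N, or if a joint passes its speed limit or range.

## Working session

There is one attempt and no reset: what is moved stays moved. The work goes in short steps, Python scripts to look and compute and a tool call to move; the robot and the scene stay as the last step left them, time stands still between calls to the robot, and variables do not carry over. Pictures are saved under pics/ and viewed, at most 10 in all, crops included, and the job is handed in when it is done.

Besides the shell and the picture viewer there is one more tool, called after "Request:" by a JSON object that holds its "fn" and its "kwargs", one argument or row to a line. step_arm: Moves the arm, as the interface text tells. Scaled input: -1 to 1 covers 0.5 m each way for a shift and pi/4 rad each way for a turn. Its arguments: {"type":"object","properties":{"targets":{"type":"string"}},"required":["targets"]}

```bash
mkdir -p pics; cat > h.py <<'E'
import numpy as np, cv2
from workcell import bot
def K(i):
    f=210/np.tan(np.radians(i["vertical_fov"])/2)
    return np.array([[f,0,i["cx"]],[0,f,i["cy"]],[0,0,1.]]),np.array(i["D"],float)
def ray(i,px,z):
    k,D=K(i); p=cv2.undistortPoints(np.array(px,float).reshape(-1,1,2),k,D)[:,0]
    T=np.array(i["pose"]); d=np.c_[p[:,0],-p[:,1],-np.ones(len(p))]@T[:3,:3].T
    o=T[:3,3]; return o+d*((np.array(z)-o[2])/d[:,2])[:,None]
def proj(i,P):
    k,D=K(i);T=np.array(i["pose"]);c=(np.array(P,float).reshape(-1,3)-T[:3,3])@T[:3,:3]
    c=c*[1,-1,-1]; return cv2.projectPoints(c.reshape(-1,1,3),np.zeros(3),np.zeros(3),k,D)[0][:,0]
def snap(n,f,):
    i=bot.camera_info(n); a=bot.camera(n); np.save(f"pics/{f}.npy",a); import pickle; pickle.dump(i,open(f"pics/{f}.pkl","wb"))
    cv2.imwrite(f"pics/{f}.png",a[:,:,::-1]); return i,a
def load(f):
    import pickle; return pickle.load(open(f"pics/{f}.pkl","rb")),np.load(f"pics/{f}.npy")
E
python3 - <<'E'
from h import *
i,a=snap("top","top0"); i2,b=snap("scene","sc0")
o=bot.get_obs(); print({k:np.round(v,3).tolist() for k,v in o.items()})
for x in (i,i2,bot.camera_info("wrist")): print(x["vertical_fov"],np.round(x["pose"],3).tolist(),x["D"])
E
```

```text
{'clock': 0.1, 'joint_pos': [1.28, 0.241, 0.004, 1.335, 0.0, 1.571], 'joint_vel': [-0.001, -0.001, 0.004, -0.001, -0.0, -0.001], 'tau': [-0.0, -37.314, 25.301, 0.011, -0.0, -0.0], 'eef_pos': [0.143, 0.478, 0.231], 'tool_rot': [0.145, 0.989, -0.001, -0.0], 'ft_force': [-0.188, -0.066, -0.157], 'ft_torque': [0.097, 0.008, 0.038], 'grasp_force': 0.0, 'grip_width': 0.085}
46.89001508264199 [[0.011, 0.998, -0.056, 0.414], [-1.0, 0.012, 0.01, -0.023], [0.011, 0.056, 0.998, 1.652], [0.0, 0.0, 0.0, 1.0]] [-0.08557391  0.          0.          0.          0.        ]
53.76838793185723 [[0.709, -0.605, 0.363, 0.923], [0.705, 0.615, -0.353, -0.41], [-0.01, 0.506, 0.862, 1.026], [0.0, 0.0, 0.0, 1.0]] [-0.00192127  0.          0.          0.          0.        ]
59.68961728422111 [[0.287, -0.916, -0.282, 0.071], [0.958, 0.273, 0.086, 0.5], [-0.002, -0.295, 0.956, 0.374], [0.0, 0.0, 0.0, 1.0]] [-0.08050641  0.          0.          0.          0.        ]
```

View pics/top0.png

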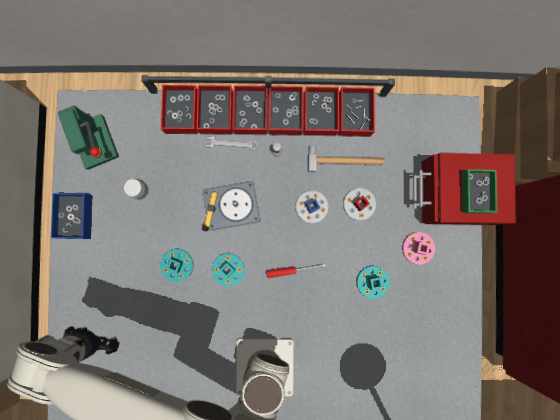

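View pics/sc0.png

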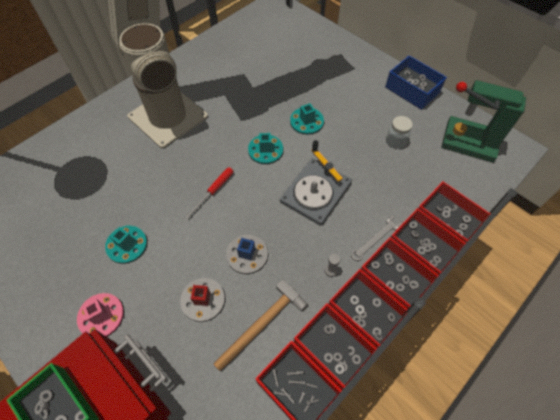

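Top view: the blue-collared plate is at (311,206). Lookalikes are red (360,203), turquoise (177,265), (228,269), (373,282) and pink (419,248). The press table is at (235,205), with the clamp's knob near (205,226), the jar at (135,188) and the setter at (277,148). I choose (311,206) and check it in a crop.

```bash
python3 - <<'E'
from h import *
i,a=load("top0")
c=a[165:250,185:385]; cv2.imwrite("pics/crop0.png",cv2.resize(c,None,fx=4,fy=4,interpolation=cv2.INTER_CUBIC)[:,:,::-1])
print(np.round(ray(i,[(311,206),(360,203),(235,205),(206,227),(135,188),(277,148),(373,282)],[.012,.012,.035,.095,.085,.085,.03]),3))
h=cv2.cvtColor(a,cv2.COLOR_RGB2HSV)
m=((h[...,0]>105)&(h[...,0]<125)&(h[...,1]>120)).astype(np.uint8); m[:, :290]=0;m[:,335:]=0;m[:180]=0;m[230:]=0
print(m.sum(),np.argwhere(m).mean(0))
E
```

```text
[[ 0.544 -0.152  0.012]
 [ 0.557 -0.319  0.012]
 [ 0.543  0.105  0.035]
 [ 0.466  0.192  0.095]
 [ 0.591  0.429  0.085]
 [ 0.728 -0.033  0.085]
 [ 0.29  -0.361  0.03 ]]
77 [205.48051948 312.02597403]
```

View pics/crop0.png

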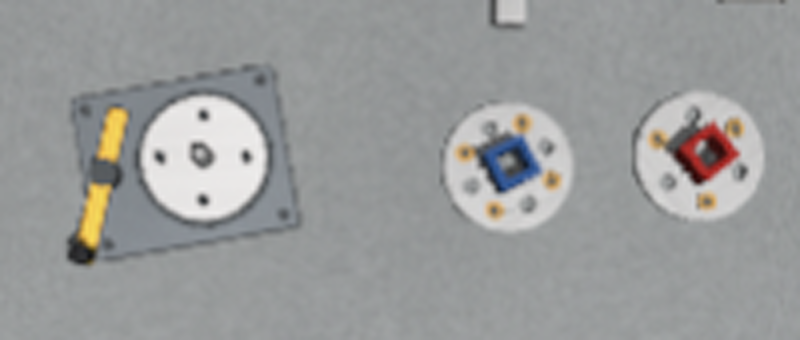

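The crop confirms it: the blue collar has four holes, and its plate axes sit at about 28° mod 90. The hub is at about pixel (236,204), with its studs nearly along the image axes. I'll move above the plate.

Request:
{"fn": "step_arm", "kwargs": {
  "targets": "1 0.4 -0.63 0 0 0 0.5;1 0.4 -0.63 0 0 0 0.5;1 0.4 -0.63 0 0 0 0.5;1 0.4 -0.63 0 0 0 0.5;1 0.4 -0.63 0 0 0 0.5;1 0.4 -0.63 0 0 0 0.5;1 0.4 -0.63 0 0 0 0.5;1 0.4 -0.63 0 0 0 0.5;1 0.4 -0.63 0 0 0 0.5;1 0.4 -0.63 0 0 0 0.5"
}}

```text
clock: 0.93
eef_pos: [0.3454, 0.1593, 0.2312]
tool_rot: [-0.047, 0.999, -0.001, 0.0]
ft_force: [-0.4, -0.5, 0.6]
grip_width: 0.0854
grasp_force: 0.0
```

Request:
{"fn": "step_arm", "kwargs": {
  "targets": "1 0.36 -0.63 0 0 0 0.5;1 0.36 -0.63 0 0 0 0.5;1 0.36 -0.63 0 0 0 0.5;1 0.36 -0.63 0 0 0 0.5;1 0.36 -0.63 0 0 0 0.5;1 0.36 -0.63 0 0 0 0.5;1 0.36 -0.63 0 0 0 0.5;1 0.36 -0.63 0 0 0 0.5;1 0.36 -0.63 0 0 0 0.5;1 0.36 -0.63 0 0 0 0.5"
}}

```text
clock: 1.77
eef_pos: [0.5253, -0.1551, 0.2301]
tool_rot: [-0.243, 0.97, -0.001, -0.0]
ft_force: [0.2, -0.2, -0.4]
grip_width: 0.0853
grasp_force: 0.0
```

```bash
python3 - <<'E'
from h import *
o=bot.get_obs();print(o["clock"],o["eef_pos"],o["tool_rot"],o["joint_pos"]);i,a=snap("wrist","w0");print(np.round(i["pose"],3).tolist())
cv2.imwrite("pics/w0b.png",cv2.resize(a,(800,600),interpolation=cv2.INTER_CUBIC)[:,:,::-1])
E
```

```text
1.7667 [ 0.52532525 -0.15509644  0.23012308] [-2.42905862e-01  9.70049605e-01 -7.09475534e-04 -4.88850702e-05] [-2.86377960e-01  3.35839102e-01  1.31943604e-01  1.36626565e+00
 -1.27260486e-03 -7.77099117e-01]
[[-0.471, -0.843, -0.26, 0.459], [0.882, -0.451, -0.137, -0.191], [-0.002, -0.294, 0.956, 0.374], [0.0, 0.0, 0.0, 1.0]]
```

View pics/w0b.png

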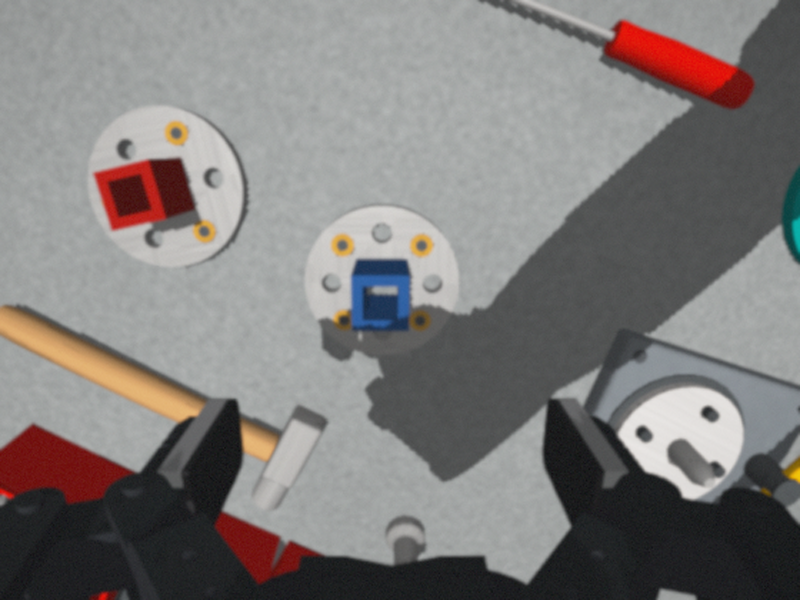

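Wrist view (800x600 scale): the blue collar top has corners at about (351,276), (411,276), (409,330), (353,330). The holes are at (382,232), (331,283) and (432,283), already close to square with the gripper.

```bash
python3 - <<'E'
from h import *
i,a=load("w0"); s=.7
c=ray(i,np.array([(351,276),(411,276),(409,330.5),(353,330.5)])*s,[.062]*4); print(np.round(c,4),c.mean(0))
h=ray(i,np.array([(382,232),(331,283),(432,283)])*s,[.012]*3); print(np.round(h,4),h[1:].mean(0))
d=h[1]-h[2]; print("axis",np.degrees(np.arctan2(d[1],d[0])), np.linalg.norm(d))
d=c[0]-c[1]; e=c[3]-c[2];print([np.degrees(np.arctan2(v[1],v[0])) for v in(d,e)])
T=[-.2429,.97];print("tool y", np.degrees(np.arctan2(2*.97*.97-1,-2*.97*.2429)))
# top-cam check
it,_=load("top0");print(ray(it,[(312,205.5)],[.06]))
# hub studs from top
print(ray(it,np.array([(203,115),(245,157),(203,200),(160,157),(204,158)])/4+[185,165]-.4,[.047]*4+[.035]))
print(ray(i,np.array([(710,412),(644,432),(672,443)])*s,[.047,.047,.079]))
E
```

```text
[[ 0.5385 -0.1779  0.062 ]
 [ 0.5212 -0.1455  0.062 ]
 [ 0.5529 -0.1296  0.062 ]
 [ 0.5696 -0.1608  0.062 ]] [ 0.54554083 -0.153451    0.062     ]
[[ 0.5131 -0.171   0.012 ]
 [ 0.5626 -0.1861  0.012 ]
 [ 0.5286 -0.1225  0.012 ]] [ 0.54558149 -0.15429578  0.012     ]
axis -61.86583099164479 0.07213299672119612
[np.float64(-61.87023953127563), np.float64(-61.83814835417326)]
tool y 118.11964683636904
[[ 0.54214602 -0.15138567  0.06      ]]
[[0.58064318 0.10317654 0.047     ]
 [0.54599708 0.06767346 0.047     ]
 [0.50978172 0.10199213 0.047     ]
 [0.54515723 0.13834575 0.047     ]
 [0.54573647 0.10267311 0.035     ]]
[[0.50991111 0.09594412 0.047     ]
 [0.54576907 0.06122256 0.047     ]
 [0.53523292 0.05897772 0.079     ]]
```

Request:
{"fn": "step_arm", "kwargs": {
  "targets": "1 0.04 0.002 -0.1 0 0 0;1 0.04 0.002 -0.2 0 0 0;1 0.04 0.002 -0.24 0 0 0;1 0.04 0.002 -0.24 0 0 0;1 0.04 0.002 -0.24 0 0 0"
}}

```text
clock: 2.23
eef_pos: [0.5409, -0.1484, 0.1092]
tool_rot: [-0.245, 0.969, 0.002, -0.003]
ft_force: [-0.3, -0.8, 1.8]
grip_width: 0.0853
grasp_force: 0.0
```

Request:
{"fn": "step_arm", "kwargs": {
  "targets": "1 0 0 0 0 0 0;1 0 0 0 0 0 0;1 0 0 0 0 0 0"
}}

```text
clock: 2.48
eef_pos: [0.5454, -0.1503, 0.1146]
tool_rot: [-0.245, 0.97, -0.001, 0.003]
ft_force: [-0.0, 0.8, -0.7]
grip_width: 0.0851
grasp_force: 0.0
```

Request:
{"fn": "step_arm", "kwargs": {
  "targets": "1 0 -0.007 -0.05 0 0 0;1 0 -0.007 -0.1 0 0 0;1 0 -0.007 -0.14 0 0 0;1 0 -0.007 -0.16 0 0 0;1 0 -0.007 -0.168 0 0 0;1 0 -0.007 -0.168 0 0 0;1 0 -0.007 -0.168 0 0 0;1 0 -0.007 -0.168 0 0 0"
}}

```text
clock: 3.15
eef_pos: [0.5448, -0.1539, 0.029]
tool_rot: [-0.245, 0.97, -0.001, 0.001]
ft_force: [0.0, 1.3, 0.5]
grip_width: 0.0854
grasp_force: 0.0
```

Request:
{"fn": "step_arm", "kwargs": {
  "targets": "-1 0 0 0 0 0 0;-1 0 0 0 0 0 0;-1 0 0 0 0 0 0;-1 0 0 0 0 0 0;-1 0 0 0 0 0 0;-1 0 0 0 0 0 0;-1 0 0 0 0 0 0;-1 0 0 0 0 0 0;-1 0 0 0 0 0 0;-1 0 0 0 0 0 0"
}}

```text
clock: 3.98
eef_pos: [0.5438, -0.1538, 0.0278]
tool_rot: [-0.245, 0.97, -0.0, 0.0]
ft_force: [-0.8, -1.0, 4.7]
grip_width: 0.0351
grasp_force: 61.7
```

Request:
{"fn": "step_arm", "kwargs": {
  "targets": "-1 0 0 0.02 0 0 0;-1 0 0 0.06 0 0 0;-1 0 0 0.12 0 0 0;-1 0 0 0.19 0 0 0;-1 0 0 0.26 0 0 0;-1 0 0 0.32 0 0 0;-1 0 0 0.34 0 0 0;-1 0 0 0.34 0 0 0"
}}

```text
clock: 4.65
eef_pos: [0.5447, -0.1537, 0.1998]
tool_rot: [-0.245, 0.97, -0.001, 0.002]
ft_force: [0.5, -0.6, -4.3]
grip_width: 0.0355
grasp_force: 61.0
```

Request:
{"fn": "step_arm", "kwargs": {
  "targets": "-1 0.02 0.05 0 0 0 -0.05;-1 0.04 0.11 0 0 0 -0.15;-1 0.07 0.17 0 0 0 -0.25;-1 0.1 0.24 0 0 0 -0.35;-1 0.12 0.31 0 0 0 -0.45;-1 0.15 0.38 0 0 0 -0.55;-1 0.17 0.44 0 0 0 -0.61;-1 0.19 0.49 0 0 0 -0.61;-1 0.2 0.514 0 0 0 -0.61;-1 0.2 0.514 0 0 0 -0.61"
}}

```text
clock: 5.48
eef_pos: [0.6423, 0.1067, 0.1929]
tool_rot: [-0.01, 1.0, 0.0, -0.003]
ft_force: [0.8, -0.3, -2.8]
grip_width: 0.0353
grasp_force: 61.0
```

Request:
{"fn": "step_arm", "kwargs": {
  "targets": "-1 0 0 0 0 0 0;-1 0 0 0 0 0 0;-1 0 0 0 0 0 0;-1 0 0 0 0 0 0"
}}

```text
clock: 5.82
eef_pos: [0.643, 0.1019, 0.1971]
tool_rot: [-0.007, 1.0, -0.0, -0.0]
ft_force: [-0.7, 0.4, -3.7]
grip_width: 0.0353
grasp_force: 61.0
```

```bash
python3 - <<'E'
from h import *
o=bot.get_obs();print(o["clock"],o["eef_pos"],o["tool_rot"],o["joint_pos"],o["ft_force"],o["grip_width"]);i,a=snap("wrist","w1")
cv2.imwrite("pics/w1b.png",cv2.resize(a,(800,600),interpolation=cv2.INTER_CUBIC)[:,:,::-1])
E
```

```text
5.8167 [0.64297795 0.10189001 0.1971499 ] [-6.70890800e-03  9.99977421e-01 -1.67502110e-04 -3.45889079e-04] [ 1.57265038e-01  5.64162448e-01  4.01459892e-01  1.40882797e+00
 -2.27456195e-04  1.43847204e-01] [-0.68514743  0.4038359  -3.66677677] 0.03531317711511606
```

View pics/w1b.png

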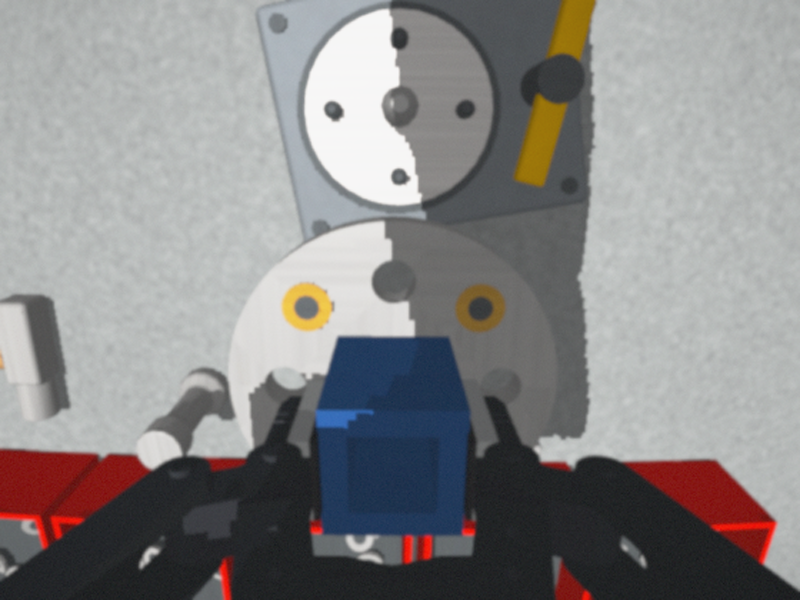

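Wrist view (800x600): the hub ellipse spans 303–497 by 5–207. The studs are at (400,38), (332,110), (465,108), (400,177), and the pilot tip is near (400,104). The held plate's hole is at (393,283) and its inlays are at (306,307) and (480,308).

```bash
python3 - <<'E'
from h import *
i,a=load("w1"); s=.7
ang=lambda v: np.degrees(np.arctan2(v[1],v[0]))
st=ray(i,np.array([(400,38),(465,108),(400,177),(332,110)])*s,[.046]*4);c=st.mean(0);print(st.round(4),c,[ang(v-c)%90 for v in st])
print("hub",ray(i,np.array([(303,108),(497,108),(402,5),(398,207)])*s,[.035]*4).round(4),"pilot",ray(i,[(400*s,104*s)],[.079]))
pz=.0121+.1971-.0278
h=ray(i,np.array([(393,283),(306,307),(480,308)])*s,[pz]*3);print(h.round(4),ang(h[1]-h[2]),np.linalg.norm(h[1]-h[2]))
print("collar",ray(i,np.array([(316,409),(469,409),(465,534),(320,534)])*s,[pz+.05]*4).round(4))
# stud blobs
g=cv2.cvtColor(a,cv2.COLOR_RGB2GRAY)[0:150,205:355]
cv2.imwrite("pics/c1.png",cv2.resize(g,None,fx=4,fy=4,interpolation=cv2.INTER_CUBIC))
E
```

```text
[[0.5128 0.1033 0.046 ]
 [0.5471 0.1386 0.046 ]
 [0.584  0.1045 0.046 ]
 [0.5492 0.0676 0.046 ]] [0.54825742 0.10353803 0.046     ] [np.float64(0.3135189365755764), np.float64(1.8487808978242413), np.float64(1.6183695070571058), np.float64(1.4344346364333092)]
hub [[0.5475 0.0503 0.035 ]
 [0.5459 0.1579 0.035 ]
 [0.4941 0.1043 0.035 ]
 [0.6016 0.1038 0.035 ]] pilot [[0.54822478 0.10347762 0.079     ]]
[[0.6093 0.1009 0.1814]
 [0.6175 0.0733 0.1814]
 [0.6171 0.1288 0.1814]] -89.56479014970415 0.0555607280419411
collar [[0.6269 0.0831 0.2314]
 [0.6264 0.1189 0.2314]
 [0.6626 0.1201 0.2314]
 [0.6631 0.0828 0.2314]]
```

View pics/c1.png

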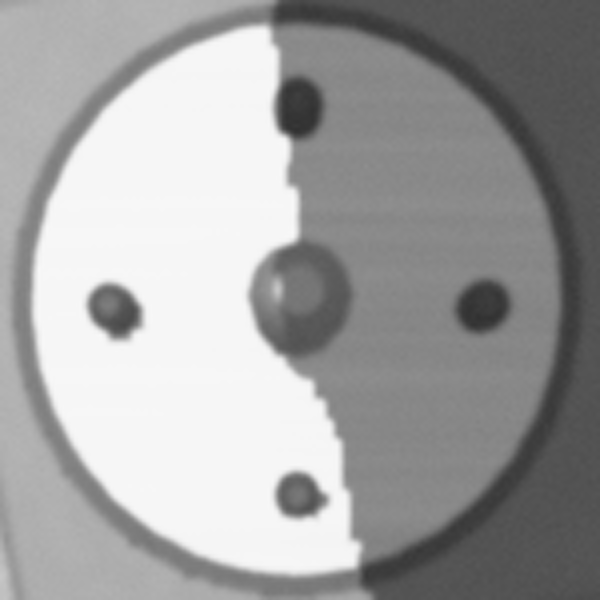

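Request:
{"fn": "step_arm", "kwargs": {
  "targets": "-1 -0.05 0.005 0 0 0 0.015;-1 -0.1 0.005 0 0 0 0.015;-1 -0.15 0.005 0 0 0 0.015;-1 -0.194 0.005 0 0 0 0.015;-1 -0.194 0.005 -0.04 0 0 0.015;-1 -0.194 0.005 -0.09 0 0 0.015;-1 -0.194 0.005 -0.13 0 0 0.015;-1 -0.194 0.005 -0.15 0 0 0.015;-1 -0.194 0.005 -0.15 0 0 0.015;-1 -0.194 0.005 -0.15 0 0 0.015"
}}

```text
clock: 6.7
eef_pos: [0.5464, 0.1056, 0.1226]
tool_rot: [-0.013, 1.0, -0.0, -0.0]
ft_force: [-0.0, 0.0, -3.8]
grip_width: 0.0352
grasp_force: 60.8
```

Request:
{"fn": "step_arm", "kwargs": {
  "targets": "-1 0 0 0 0 0 0;-1 0 0 0 0 0 0;-1 0 0 0 0 0 0;-1 0 0 0 0 0 0"
}}

```text
clock: 7.03
eef_pos: [0.547, 0.1061, 0.1233]
tool_rot: [-0.014, 1.0, 0.0, 0.001]
ft_force: [-0.8, 0.4, -5.1]
grip_width: 0.0351
grasp_force: 60.8
```

```bash
python3 - <<'E'
from h import *
o=bot.get_obs();print(o["clock"],o["eef_pos"],o["tool_rot"],o["ft_force"],o["ft_torque"]);i,a=snap("wrist","w2")
cv2.imwrite("pics/w2b.png",cv2.resize(a[150:],(800,386),interpolation=cv2.INTER_CUBIC)[:,:,::-1])
E
```

```text
7.0333 [0.54702949 0.10614185 0.12326801] [-1.36389156e-02  9.99906577e-01  1.57527150e-04  8.89753907e-04] [-0.77398216  0.42246369 -5.12761887] [ 0.01486158  0.01968411 -0.00665122]
```

View pics/w2b.png

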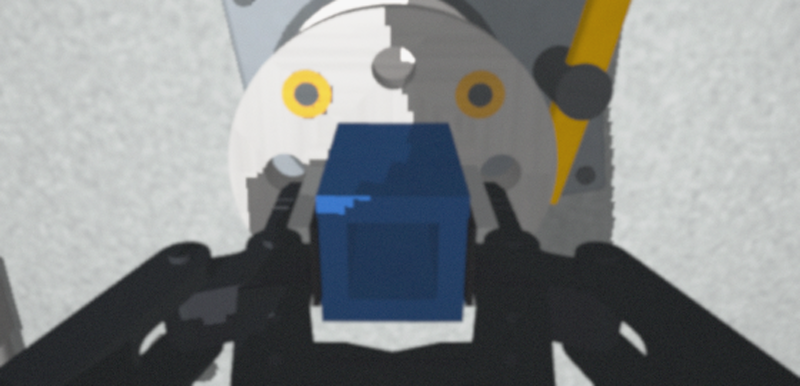

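The collar is held square and the plate hides the pilot. I'll correct the offset and feel my way down.

Request:
{"fn": "step_arm", "kwargs": {
  "targets": "-1 -0.002 -0.004 0 0 0 0;-1 -0.002 -0.004 -0.015 0 0 0;-1 -0.002 -0.004 -0.03 0 0 0;-1 -0.002 -0.004 -0.04 0 0 0;-1 -0.002 -0.004 -0.045 0 0 0;-1 -0.002 -0.004 -0.045 0 0 0;-1 -0.002 -0.004 -0.045 0 0 0"
}}

```text
clock: 7.67
eef_pos: [0.5451, 0.104, 0.0993]
tool_rot: [-0.014, 1.0, -0.0, -0.0]
ft_force: [0.5, -0.6, -4.0]
grip_width: 0.035
grasp_force: 61.0
```

Request:
{"fn": "step_arm", "kwargs": {
  "targets": "-1 0.002 0 -0.008 0 0 0;-1 0.002 0 -0.016 0 0 0;-1 0.002 0 -0.024 0 0 0;-1 0.002 0 -0.03 0 0 0;-1 0.002 0 -0.036 0 0 0;-1 0.002 0 -0.036 0 0 0;-1 0.002 0 -0.036 0 0 0"
}}

```text
clock: 8.25
eef_pos: [0.5461, 0.104, 0.0815]
tool_rot: [-0.014, 1.0, -0.0, -0.0]
ft_force: [0.9, 0.1, -3.8]
grip_width: 0.0354
grasp_force: 61.0
```

Request:
{"fn": "step_arm", "kwargs": {
  "targets": "-1 0 0 -0.004 0 0 0;-1 0 0 -0.008 0 0 0;-1 0 0 -0.012 0 0 0;-1 0 0 -0.016 0 0 0;-1 0 0 -0.018 0 0 0;-1 0 0 -0.018 0 0 0;-1 0 0 -0.018 0 0 0"
}}

```text
clock: 8.83
eef_pos: [0.5463, 0.104, 0.0727]
tool_rot: [-0.014, 1.0, -0.0, -0.0]
ft_force: [0.3, 0.1, -3.2]
grip_width: 0.0353
grasp_force: 61.0
```

Request:
{"fn": "step_arm", "kwargs": {
  "targets": "-1 0 0 -0.003 0 0 0;-1 0 0 -0.006 0 0 0;-1 0 0 -0.009 0 0 0;-1 0 0 -0.012 0 0 0;-1 0 0 -0.012 0 0 0;-1 0 0 -0.012 0 0 0"
}}

```text
clock: 9.33
eef_pos: [0.5462, 0.104, 0.0666]
tool_rot: [-0.014, 1.0, -0.0, -0.0]
ft_force: [-1.7, 0.3, -3.9]
grip_width: 0.0351
grasp_force: 61.0
```

In among the studs with no contact. Going down the last 4 mm.

Request:
{"fn": "step_arm", "kwargs": {
  "targets": "-1 0 0 -0.002 0 0 0;-1 0 0 -0.004 0 0 0;-1 0 0 -0.006 0 0 0;-1 0 0 -0.007 0 0 0;-1 0 0 -0.007 0 0 0;-1 0 0 -0.007 0 0 0"
}}

```text
clock: 9.83
eef_pos: [0.5463, 0.104, 0.0633]
tool_rot: [-0.014, 1.0, -0.0, -0.0]
ft_force: [-0.4, -0.4, -4.6]
grip_width: 0.0354
grasp_force: 61.0
```

Request:
{"fn": "step_arm", "kwargs": {
  "targets": "1 0 0 0 0 0 0;1 0 0 0 0 0 0;1 0 0 0 0 0 0;1 0 0 0 0 0 0;1 0 0 0 0 0 0;1 0 0 0 0 0 0;1 0 0 0 0 0 0;1 0 0 0 0 0 0;1 0 0 0 0 0 0;1 0 0 0 0 0 0"
}}

```text
clock: 10.67
eef_pos: [0.5463, 0.104, 0.0633]
tool_rot: [-0.014, 1.0, -0.0, -0.0]
ft_force: [-0.6, 0.1, 0.6]
grip_width: 0.0855
grasp_force: 0.0
```

Request:
{"fn": "step_arm", "kwargs": {
  "targets": "1 0 0 0.04 0 0 0;1 0 0 0.1 0 0 0;1 0 0 0.17 0 0 0;1 -0.06 0 0.24 0 0 0;1 -0.12 0 0.28 0 0 0;1 -0.18 0 0.3 0 0 0;1 -0.18 0 0.3 0 0 0;1 -0.18 0 0.3 0 0 0;1 -0.18 0 0.3 0 0 0;1 -0.18 0 0.3 0 0 0"
}}

```text
clock: 11.5
eef_pos: [0.457, 0.104, 0.2126]
tool_rot: [-0.014, 1.0, -0.0, -0.0]
ft_force: [-0.2, -0.0, 0.7]
grip_width: 0.0855
grasp_force: 0.0
```

```bash
python3 - <<'E'
from h import *
o=bot.get_obs();print(o["clock"],o["eef_pos"],o["tool_rot"],o["ft_force"],o["grip_width"],o["joint_pos"]);i,a=snap("wrist","w3")
cv2.imwrite("pics/w3b.png",cv2.resize(a,(800,600),interpolation=cv2.INTER_CUBIC)[:,:,::-1])
E
```

```text
11.5 [0.45696046 0.10398417 0.21260993] [-1.35205240e-02  9.99908557e-01 -9.18986596e-05 -2.54415909e-04] [-0.20129634 -0.03601032  0.70307654] 0.0854668875683428 [ 2.23793726e-01  1.88619698e-01 -1.10628385e-01  1.27208423e+00
 -7.35422187e-05  1.96751872e-01]
```

View pics/w3b.png

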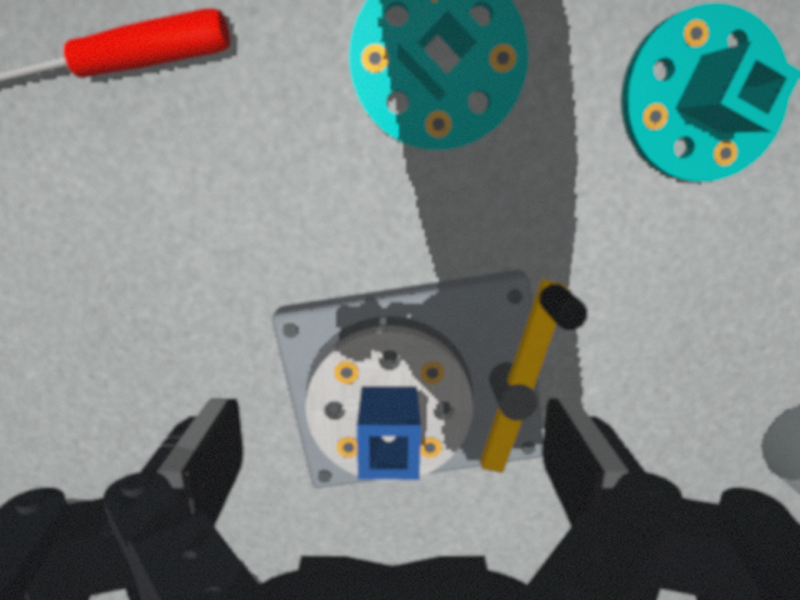

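The plate looks flush, with its holes on the studs. The clamp is open: knob top near (571,310), pivot cap near (515,398).

```bash
python3 - <<'E'
from h import *
i,a=load("w3"); s=.7; ang=lambda v: np.degrees(np.arctan2(v[1],v[0]))
S=np.array([.5482,.1035])
k=ray(i,[(572*s,311*s)],[.095])[0]; kb=ray(i,[(553*s,290*s)],[.06])[0]
c=ray(i,np.array([(333,410),(442,410),(389,359)])*s,[.047]*3); print("holes",c.round(4))
ct=ray(i,np.array([(358,426),(420,426),(420,479),(358,479)])*s,[.097]*4);print("collar",ct.mean(0))
# base corner bolts -> base yaw
b=ray(i,np.array([(290,330),(515,297),(529,447),(325,476)])*s,[.025]*4); print(b.round(4),ang(b[1]-b[0]),ang(b[2]-b[3]))
by=np.radians((ang(b[1]-b[0])+ang(b[2]-b[3]))/2)
u=np.array([np.cos(by),np.sin(by)]); P=S+.082*u
print("knob",k,kb,"pivot",P,np.linalg.norm(k[:2]-P),"clamp",ang(k[:2]-P)-np.degrees(by))
print(ray(i,[(515*s,398*s)],[.07]))
a0=ang(k[:2]-P)
for t in np.linspace(a0,np.degrees(by),7): print(round(t,1),P+.07*np.array([np.cos(np.radians(t)),np.sin(np.radians(t))]))
E
```

```text
holes [[0.5496 0.0665 0.047 ]
 [0.5476 0.1385 0.047 ]
 [0.5121 0.1026 0.047 ]]
collar [0.54921432 0.10383198 0.097     ]
[[0.5021 0.0355 0.025 ]
 [0.4749 0.1849 0.025 ]
 [0.5884 0.2068 0.025 ]
 [0.6169 0.0575 0.025 ]] 100.32247388230755 100.81567434798428
knob [0.46212534 0.19838881 0.095     ] [0.46018616 0.19830884 0.06      ] pivot [0.5331595  0.18410883] 0.07245529133722856 clamp 68.06427414039706
[[0.52615761 0.1798707  0.07      ]]
168.6 [0.46453247 0.1979049 ]
157.3 [0.46858687 0.21113431]
145.9 [0.47516429 0.22330776]
134.6 [0.48400773 0.23394961]
123.3 [0.49477165 0.24264406]
111.9 [0.50703548 0.24905139]
100.6 [0.52032004 0.25292124]
```

Holes and collar agree with the seat to about 1 mm. The clamp is at about 1.19 rad. I'll cage the knob between the fingers, with tool y along the chord (~45°), and carry it round the arc.

Request:
{"fn": "step_arm", "kwargs": {
  "targets": "0 0.005 0.05 0 0 0 -0.15;0 0.01 0.1 0 0 0 -0.3;0 0.015 0.15 0 0 0 -0.45;0 0.015 0.188 0 0 0 -0.6;0 0.015 0.188 0 0 0 -0.75;0 0.015 0.188 0 0 0 -0.9;0 0.015 0.188 0 0 0 -1;0 0.015 0.188 0 0 0 -1;0 0.015 0.188 0 0 0 -1;0 0.015 0.188 0 0 0 -1"
}}

```text
clock: 12.38
eef_pos: [0.4641, 0.1979, 0.2126]
tool_rot: [0.369, 0.929, -0.0, -0.0]
ft_force: [-0.1, 0.5, 0.0]
grip_width: 0.0427
grasp_force: 0.0
```

Request:
{"fn": "step_arm", "kwargs": {
  "targets": "0 0 0 -0.05 0 0 0;0 0 0 -0.12 0 0 0;0 0 0 -0.16 0 0 0;0 0 0 -0.16 0 0 0;0 0 0 -0.16 0 0 0"
}}

```text
clock: 12.8
eef_pos: [0.4631, 0.1975, 0.1325]
tool_rot: [0.37, 0.929, -0.001, -0.001]
ft_force: [-0.4, 0.4, -0.2]
grip_width: 0.0425
grasp_force: 0.0
```

```bash
python3 - <<'E'
from h import *
o=bot.get_obs();print(o["clock"],o["eef_pos"],o["tool_rot"],o["ft_force"],o["grip_width"]);i,a=snap("wrist","w4")
print(proj(i,[[.4645,.198,.095],[.533,.184,.06]])/.7)
cv2.imwrite("pics/w4b.png",cv2.resize(a,(800,600),interpolation=cv2.INTER_CUBIC)[:,:,::-1])
E
```

```text
12.8 [0.46310965 0.19749052 0.13248363] [ 0.3698346   0.92909633 -0.00108832 -0.00109132] [-0.38158599  0.41345442 -0.170943  ] 0.04253951905186631
[[397.01935861 356.5710373 ]
 [474.08744346 444.22896105]]
```

View pics/w4b.png

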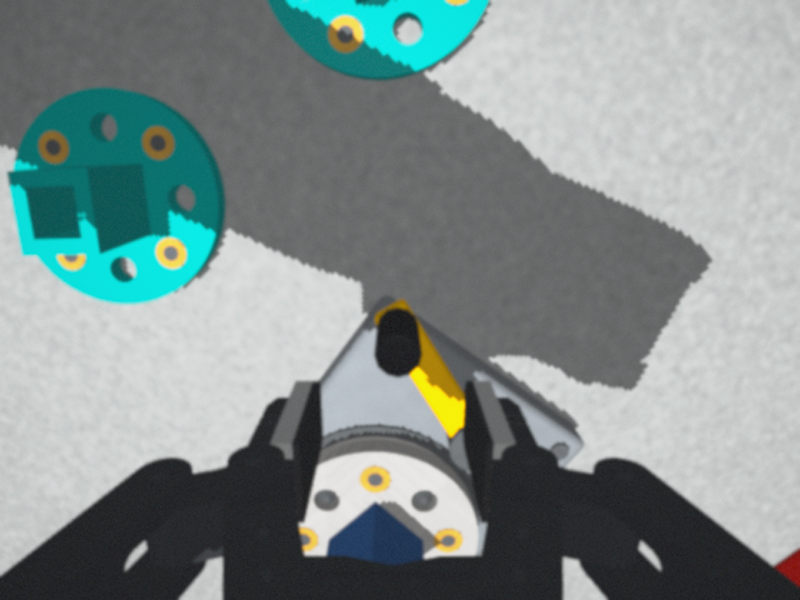

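The knob top sits at (397,354), between the fingers and as predicted at (397,357). Descending and narrowing the cage.

Request:
{"fn": "step_arm", "kwargs": {
  "targets": "0 0.002 0 -0.04 0 0 0;0 0.002 0 -0.09 0 0 0;0 0.002 0 -0.12 0 0 0;0 0.002 0 -0.125 0 0 0;-0.39 0.002 0 -0.125 0 0 0;-0.39 0.002 0 -0.125 0 0 0;-0.39 0.002 0 -0.125 0 0 0;-0.39 0.002 0 -0.125 0 0 0;-0.39 0.002 0 -0.125 0 0 0"
}}

```text
clock: 13.6
eef_pos: [0.4657, 0.1984, 0.072]
tool_rot: [0.37, 0.929, 0.001, 0.001]
ft_force: [-0.0, -0.1, 0.9]
grip_width: 0.026
grasp_force: 0.0
```

Request:
{"fn": "step_arm", "kwargs": {
  "targets": "-0.39 0.003 0.013 0 0 0 0;-0.39 0.006 0.026 0 0 0 0;-0.39 0.012 0.039 0 0 0 0;-0.39 0.019 0.051 0 0 0 0;-0.39 0.027 0.062 0 0 0 0;-0.39 0.037 0.072 0 0 0 0;-0.39 0.047 0.081 0 0 0 0;-0.39 0.058 0.089 0 0 0 0;-0.39 0.07 0.096 0 0 0 0;-0.39 0.083 0.102 0 0 0 0"
}}

```text
clock: 14.43
eef_pos: [0.5072, 0.2495, 0.0707]
tool_rot: [0.37, 0.929, 0.0, 0.0]
ft_force: [-3.6, -0.5, 0.1]
grip_width: 0.0256
grasp_force: 1.2
```

Request:
{"fn": "step_arm", "kwargs": {
  "targets": "-0.39 0.007 0.003 0 0 0 0;-0.39 0.015 0.006 0 0 0 0;-0.39 0.022 0.007 0 0 0 0;-0.39 0.026 0.008 0 0 0 0;-0.39 0.026 0.008 0 0 0 0;-0.39 0.026 0.008 0 0 0 0"
}}

```text
clock: 14.93
eef_pos: [0.5203, 0.2531, 0.0712]
tool_rot: [0.37, 0.929, 0.001, 0.001]
ft_force: [0.1, 0.6, 0.4]
grip_width: 0.0261
grasp_force: 0.0
```

Request:
{"fn": "step_arm", "kwargs": {
  "targets": "-0.39 0.003 0.0005 0 0 0 0;-0.39 0.006 0.001 0 0 0 0;-0.39 0.008 0.0015 0 0 0 0;-0.39 0.008 0.0015 0 0 0 0"
}}

```text
clock: 15.27
eef_pos: [0.5235, 0.2537, 0.0709]
tool_rot: [0.37, 0.929, 0.0, 0.0]
ft_force: [-2.2, -1.5, 1.2]
grip_width: 0.0259
grasp_force: 0.7
```

Request:
{"fn": "step_arm", "kwargs": {
  "targets": "-0.39 0.002 0.0005 0 0 0 0;-0.39 0.004 0.001 0 0 0 0;-0.39 0.004 0.001 0 0 0 0"
}}

```text
clock: 15.52
eef_pos: [0.5249, 0.254, 0.0707]
tool_rot: [0.37, 0.929, -0.0, -0.0]
ft_force: [-3.3, -2.1, 1.6]
grip_width: 0.0259
grasp_force: 1.7
```

Request:
{"fn": "step_arm", "kwargs": {
  "targets": "-0.39 0.003 0.0005 0 0 0 0;-0.39 0.006 0.001 0 0 0 0;-0.39 0.006 0.001 0 0 0 0"
}}

```text
clock: 15.77
eef_pos: [0.5255, 0.2535, 0.0701]
tool_rot: [0.37, 0.929, -0.002, -0.002]
ft_force: [-8.0, -3.5, 3.8]
grip_width: 0.0263
grasp_force: 4.1
```

Force rose to 8 N and the tool stalled, so the clamp is at its stop. Backing off, opening, lifting and looking.

Request:
{"fn": "step_arm", "kwargs": {
  "targets": "-0.39 -0.006 -0.004 0 0 0 0;-0.1 -0.014 -0.008 0 0 0 0;0 -0.014 -0.008 0 0 0 0;0 -0.014 -0.008 0 0 0 0;0 -0.014 -0.008 0.04 0 0 0;0 -0.014 -0.008 0.1 0 0 0;0 -0.014 -0.008 0.17 0 0 0;0 -0.08 -0.008 0.25 0 0 0;0 -0.14 -0.008 0.3 0 0 0;0 -0.14 -0.008 0.3 0 0 0"
}}

```text
clock: 16.6
eef_pos: [0.4578, 0.252, 0.2268]
tool_rot: [0.369, 0.929, 0.003, 0.002]
ft_force: [0.5, -0.1, 0.7]
grip_width: 0.0429
grasp_force: 0.0
```

Request:
{"fn": "step_arm", "kwargs": {
  "targets": "0 -0.06 -0.06 0.02 0 0 0.15;0 -0.12 -0.12 0.04 0 0 0.3;0 -0.12 -0.18 0.06 0 0 0.45;0 -0.12 -0.2 0.06 0 0 0.6;0 -0.12 -0.2 0.06 0 0 0.75;0 -0.12 -0.2 0.06 0 0 0.9;0 -0.12 -0.2 0.06 0 0 1;0 -0.12 -0.2 0.06 0 0 1;0 -0.12 -0.2 0.06 0 0 1;0 -0.12 -0.2 0.06 0 0 1"
}}

```text
clock: 17.43
eef_pos: [0.3986, 0.1508, 0.2506]
tool_rot: [-0.013, 1.0, -0.0, 0.0]
ft_force: [0.2, -0.3, 0.0]
grip_width: 0.0427
grasp_force: 0.0
```

```bash
python3 - <<'E'
from h import *
o=bot.get_obs();print(o["clock"],o["eef_pos"],o["tool_rot"],o["ft_force"],o["grip_width"]);i,a=snap("wrist","w5")
print(proj(i,[[.5203,.2529,.095],[.533,.184,.06],[.5482,.1035,.097]])/.7)
cv2.imwrite("pics/w5b.png",cv2.resize(a,(800,600),interpolation=cv2.INTER_CUBIC)[:,:,::-1])
E
```

```text
17.4333 [0.39862954 0.15083823 0.25063207] [-1.27980170e-02  9.99918098e-01 -1.21363998e-05  9.39667338e-05] [ 0.23957871 -0.32393161  0.00969378] 0.04270291190083645
[[541.49995336 459.91585857]
 [433.82369129 446.40351891]
 [317.83004345 492.73279405]]
```

View pics/w5b.png

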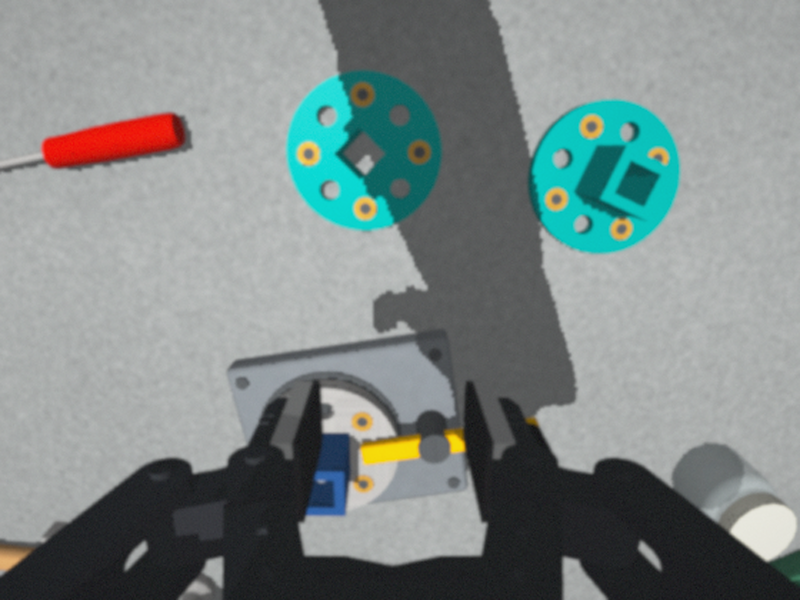

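The clamp bar runs from (362,454) over the rim through its pivot at (434,444), in line with the hub. The plate is flush and the robot is clear.

```bash
python3 -c "
from workcell import bot
print(bot.job_done())"
```

```text
the job is handed in; nothing more can be done
None
```

The blue-collared plate is fitted flush on the hub, the clamp is swung in to its stop and released, and I handed the job in at about 17.5 s; the hand-in gave no verdict.

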